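# Bring the ring under the bench loupe

### The job

Nothing is to be grasped or lifted: with one fingertip push the spokes of the three-armed turntable until the arm with the upright stone ring points straight at the loupe's post, and let it come to rest there. Then push the loupe's swing bar round until the lens is centred over that ring. Do not touch the lens or the pieces on the turntable, and leave the other things on the bench where they are.

Things in the scene. Friction and masses are not known exactly. Their poses are not given: they have to be found in the camera images.
- stand: inspection stand fixed to the bench: dark steel board 130 x 360 x 12 mm; origin at the centre of its underside, its long side along its own y. On its -y half stands the turntable (axis 112.5 mm from the origin), on its +y half the loupe's post (axis 112.5 mm from the origin, 18 mm thick, top 122 mm up).
- spider_axis (a point): point on the turntable's vertical axis, 46 mm above the bench; axes as the stand's. Hub of 20 mm radius (top 55 mm above the bench); three aluminium spokes 120 degrees apart, 12 mm wide, 40 to 52 mm above the bench, 28 mm of free space under them down to the board, bare from 20 to 80 mm from the axis; a round pad of 12 mm radius, 95 mm from the axis, ends each and carries a piece.
- spider (a joint): turn of the turntable, rad, growing counter-clockwise seen from above; 0 (or any whole turn) when the ring's spoke points straight at the loupe's post. It turns freely either way, about 0.06 N m of friction, and stays where it is left.
- spider_lift (a joint): height in m by which the turntable has been lifted off its seat; 0 when seated. It only rests on its spindle by its weight and could be lifted by mistake.
- ring: silver finger ring fixed upright in a small wooden foot on the end of its spoke, one big milky-white round stone (16 mm) on top; 23 mm across, stone's top 31 mm above its foot and 84 mm above the bench. Origin: middle of the foot's underside, 95 mm from the turntable's axis.
- post_axis (a point): point on the vertical axis of the loupe's post, 110 mm above the bench, 225 mm from the turntable's axis; axes as the stand's.
- loupe_bar (a joint): swing of the loupe's bar about its post, rad, counter-clockwise from above; 0 when it points straight at the turntable's axis, +1.57 along the stand's +x (away from the robot). Stops at -2.3 and 2.3; about 0.09 N m of friction, stays where left. Steel bar 12 mm wide, 103 to 115 mm above the bench, bare from 16 to 100 mm from the post's axis.
- loupe_lift (a joint): height in m by which the loupe has been lifted on its post; 0 when seated. It only rests by its weight.
- lens: round lens in a black frame, 58 mm across and 10 mm thick, at the end of the bar; origin at its centre, 130 mm from the post's axis, 109 mm above the bench. It passes 20 mm above the ring's stone.
- weight: brass weight, 26 mm across, 40 mm high, loose on the stand's board near the post; origin at the centre of its underside
- ring_blank: plain brass ring, 26 mm across, 7 mm high, lying loose on the stand's board; origin at the centre of its underside
- pin_jar: glass jar with a red lid, 54 mm across, 60 mm high, beyond the turntable; origin at the centre of its underside
- graver: hand tool with a wooden handle, 150 mm long, lying between the robot and the stand; origin at its middle on the bench
- ring_cone: wooden ring cone, 44 mm across the foot, 88 mm high, standing to the left of the stand; origin at the centre of its underside
- can: black can, 66 mm across, 85 mm high, beyond the stand; origin at the centre of its underside
- ring_box: dark red ring box standing open, 75 x 85 mm, about 112 mm high with its lid, to the right of the stand; origin at the centre of its underside
- watch_case: round watch case, 28 mm across, 8 mm high, 120 degrees counter-clockwise (seen from above) from the ring, fixed on its spoke's end; origin at the centre of its underside, 95 mm from the turntable's axis
- pendant: square pendant, 22 mm wide, 8 mm high, 120 degrees clockwise from the ring, fixed on its spoke's end; origin at the centre of its underside, 95 mm from the turntable's axis

How it is judged (in metres and radians):
On the way, in this order (a step that is already met when the one before it is completed fails the run):
1. the ring's spoke points at the loupe's post and rests (x of ring in the frame of stand between -0.01 and 0.01 m and y of ring in the frame of spider_axis above 0.05 m and velocity of joint spider between -0.05 and 0.05 rad/s), for 0.3 s.
2. the lens is centred over the ring, which still faces the post (x of ring in the frame of stand between -0.01 and 0.01 m and y of ring in the frame of spider_axis above 0.05 m and horizontal distance between lens and ring below 0.01 m and velocity of joint loupe_bar between -0.05 and 0.05 rad/s), for 0.2 s.
At the end, for the whole second after the job is handed in: the ring is within 10 mm of the straight line from the turntable's axis to the loupe's post, on the post's side; the lens's centre is within 10 mm of the ring's centre seen from above; both are at rest and seated (lifted less than 6 mm) (all of step 2 and velocity of joint spider between -0.05 and 0.05 rad/s and value of joint each of spider_lift, loupe_lift below 0.006 m); the robot touches nothing.
It fails at once if the turntable or the loupe is lifted by more than 8 mm (value of joint any of spider_lift, loupe_lift above 0.008 m).
It fails at once if the lens is touched (contact force between lens and anything else above 0.5 N).
It fails at once if the ring, watch case or pendant is touched (contact force between any of ring, watch_case, pendant and anything else above 0.5 N).
It fails at once if another thing on the bench is moved by more than 20 mm (distance of any of weight, ring_blank, pin_jar, graver, ring_cone, can, ring_box from where it was at the start of the episode above 0.02 m).
It also fails if it takes over 61 s, if anything falls off the work surface, if the arm or the gripper's body presses on something with over 40 N, if the wrist force passes 120 N, or if a joint passes its speed limit or range.

### The arm

A 7-joint arm with a two-finger parallel gripper is mounted at the origin on the work surface. World frame = base frame: x ahead of the robot, y to its left, z up, the work surface at z = 0. Lengths are in mm, angles in rad, forces in N, time in s.
With the tool pointing down it reaches from about 425 to 875 mm from the base axis. Payload 8.4 kg.
Tool frame: the origin (TCP) lies on the centre line of the jaws, within the pads' length; the fingertips stand 17 mm ahead of it and the grasp point (between the pads) lies 2 mm behind it; y points along the fingers, z is the direction in which the jaws open and shut, and the axes are right-handed (so a half turn about y gives the same grasp; the last joint's range is limited). The gripper opens to 85 mm and grips with 20 to 120 N. Pads are 22 mm wide; open, the fingers measure 114 mm over their backs; the gripper's body (76 mm by 85 mm) begins 54 mm behind the grasp point. The pads swing forward as they close: fully open they stand 13 mm farther back than shut.
Start: joints at [1.111, 0.333, 0.04, 1.465, -0.013, 1.343, -0.059], TCP at [229.441, -608.13, 248.308] pointing down, gripper open.
Joint ranges: [-2.58, 2.58], [-0.38, 2.09], [-1.3, 1.39], [0.25, 2.4], [-1.5, 4.64], [0.08, 2.09], [-2.65, 2.65]. Speed limits (rad/s): [2.22, 2.22, 2.79, 2.79, 3.14, 3.14, 3.14].

### API

Orientations are given as a rotation vector (axis times angle).
In Python, from workcell import robot, eyes gives the robot as it stands.
- The arm moves only by the shell command python3 -m jog 'ROWS'. ROWS is JSON, a list of rows, each an object with "linear": the shift along the tool's x, y, z in m, a list of three; "rot": the turn, a rotation vector about the tool's x, y, z in rad, a list of three; "gripper": the opening, from 0 (shut) to 1 (fully open). A call has 1 to 20 rows; each row shifts and turns the commanded pose from where the row before left it, along the tool's axes as they then stand; what a row does not reach is not made up. A row lasts 1/8 s, in which the tool goes at most 62.5 mm and 10.7 degrees, less where a joint would pass 70% of its speed; a pose out of reach is approached as far as the arm can. A call with a gripper value outside its range is refused whole. The fingers move at their own pace and stop on an object; the grip force is fixed at half the most. Time passes only in rows, so rows that do not move let the fingers close. It gives the time, the measured TCP pose, the force and the opening at its end, in the units of the state.
- robot.read_state(): the state, without advancing time (a new reading comes with each control period).
- eyes.get_image(name): name is "scene" or "side" or "wrist"; returns the picture (420x560x3 uint8, blue, green, red); there is no depth.
- eyes.camera_params(name): a dict with "vfov" (degrees; the focal length in pixels is half the picture's height over the tangent of half this angle, whatever the lens; pixels are square), "cx", "cy" (the principal point, pixels), "origin" and "rotation" of the camera in the world. Camera axes: x right, y up, looking along -z (the intrinsics and any distortion apply to the point x, -y, -z); pixel columns grow to the right and rows downward; lengths in mm; the calibration is good to about 2 mm. A picture is of the moment at which its call begins: read the wrist's pose just before it. camera_params takes no time and is no camera call; for the wrist camera it gives the pose at the moment of the call.
- robot.sign_off(): hands the job in, once; it reports no verdict.
The state is a dict: "clock": time; "qpos": joint angles; "joint_vel": joint speeds; "effort": joint torques, N m; "position": TCP position; "ee_rot": TCP orientation; "contact_force": force on the tool from outside, world axes, zero at the start; "moment": the same for the moment, N m; "width": finger opening in mm.
Only numpy, scipy, OpenCV 4.12 (cv2) and the standard library are available. Lean on these libraries where they do the work, as an engineer would, in place of code of your own. Each camera call takes 0.05 s, during which the arm holds its last target.

## Working session

There is one attempt and no reset: what is moved stays moved. The work goes in short steps, Python scripts to look and compute and a shell command to move; the robot and the scene stay as the last step left them, time stands still between calls to the robot, and variables do not carry over. Pictures are saved under pics/ and viewed, and the job is handed in when it is done.

```bash
mkdir -p pics; ls
cat > h.py <<'E'
import numpy as np,cv2
from workcell import robot,eyes
def snap(n,f):
    p=eyes.camera_params(n); im=np.asarray(eyes.get_image(n)); cv2.imwrite('pics/'+f,im); return im,p
def K(p):
    f=210/np.tan(np.radians(p['vfov'])/2); return f,p['cx'],p['cy']
def ray(p,u,v):
    f,cx,cy=K(p); d=np.array([(u-cx)/f,-(v-cy)/f,-1.]); return np.array(p['origin'],float),np.array(p['rotation'])@d
def onz(p,u,v,z):
    o,d=ray(p,u,v); return o+d*(z-o[2])/d[2]
def proj(p,P):
    f,cx,cy=K(p); c=np.array(p['rotation']).T@(np.array(P,float)-np.array(p['origin'])); return cx+f*c[0]/-c[2],cy-f*c[1]/-c[2]
E
python3 - <<'E'
from h import *
print(robot.read_state())
for n in ['scene','side','wrist']:
    im,p=snap(n,n+'0.png'); print(n,p)
E
```

```text
pics
{'clock': 0.0, 'qpos': array([ 1.11081725,  0.33389461,  0.03988039,  1.46628246, -0.01338698,
        1.34327952, -0.05846109]), 'joint_vel': array([ 0.00028937, -0.00010405, -0.00026628, -0.00027982, -0.00085781,
        0.00147786,  0.00022825]), 'effort': array([-5.76965358e-04, -6.58567357e+01,  1.36480149e+00, -4.05567920e+01,
        1.67343213e-02,  1.25610852e-02,  1.07122827e-05]), 'position': array([ 229.26855666, -607.76772789,  247.42638706]), 'ee_rot': array([-0.36972864,  2.02652257, -2.02334151]), 'contact_force': array([-0.55697825, -0.27687512, -0.25953664]), 'moment': array([-0.04907704, -0.04519266,  0.04232513]), 'width': 85.4280511662961}
scene {'vfov': 51.38457829305764, 'cx': 278.4847699921239, 'cy': 203.24500109296292, 'origin': array([1076.32720031,  767.73937395,  927.9063879 ]), 'rotation': array([0.3359575 , 1.07918527, 2.37737446])}
side {'vfov': 50.90397441671549, 'cx': 287.6916065179035, 'cy': 209.36019924363777, 'origin': array([345.12763343, 728.08554723, 897.09753237]), 'rotation': array([ 0.17105505, -1.11260427, -2.69244028])}
wrist {'vfov': 63.01883614348374, 'cx': 279.254728498248, 'cy': 213.43257960536695, 'origin': array([ 304.25118915, -580.43142352,  372.21134907]), 'rotation': array([-0.27517406,  0.19166934, -1.1990572 ])}
```

```bash
sed -i "s/np.array(p\['rotation'\])/cv2.Rodrigues(np.array(p['rotation'],float))[0]/" h.py; python3 -c "
import cv2;import numpy as np
cv2.imwrite('pics/b.png',cv2.resize(cv2.imread('pics/scene0.png'),(800,600)));cv2.imwrite('pics/c.png',cv2.resize(cv2.imread('pics/side0.png'),(800,600)))"
```

```text
(no output)
```

View pics/scene0.png

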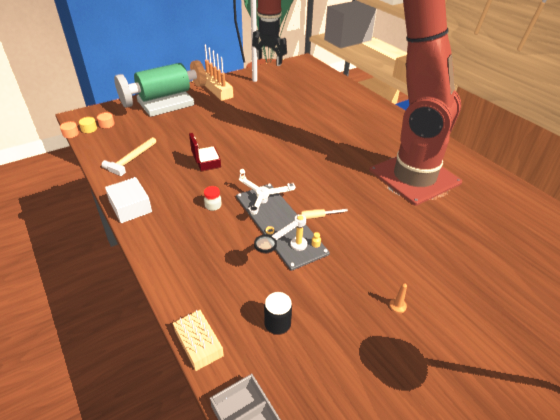

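View pics/side0.png

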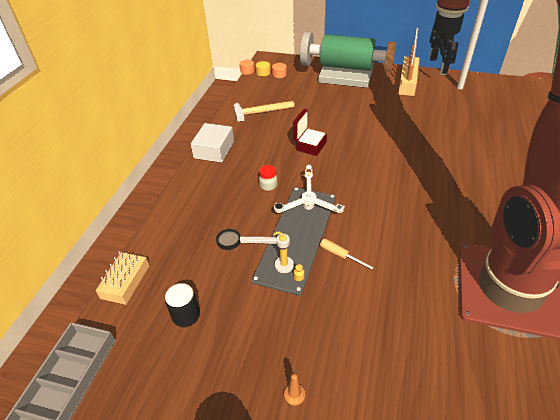

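View pics/wrist0.png

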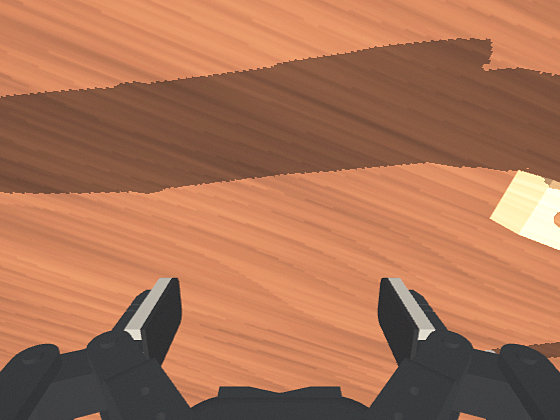

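```bash
python3 -c "
import cv2
a=cv2.imread('pics/scene0.png')[160:275,225:355];cv2.imwrite('pics/b1.png',cv2.resize(a,None,fx=5,fy=5,interpolation=2))
a=cv2.imread('pics/side0.png')[160:300,215:375];cv2.imwrite('pics/c1.png',cv2.resize(a,None,fx=4,fy=4,interpolation=2))"
```

```text
(no output)
```

View pics/b1.png

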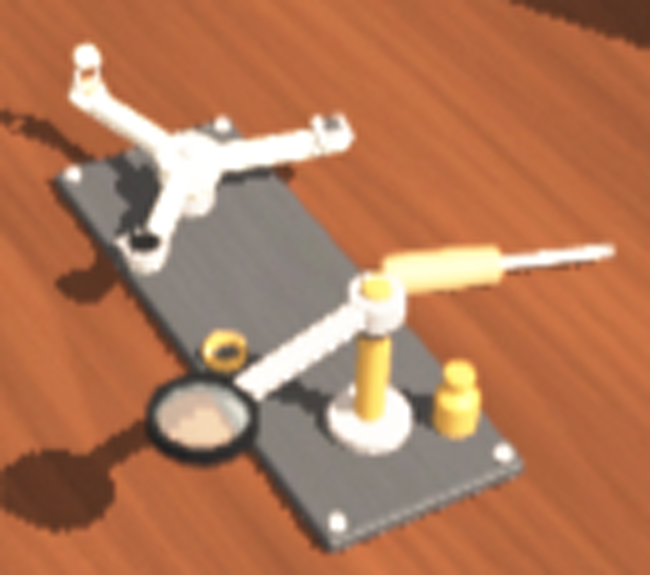

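View pics/c1.png

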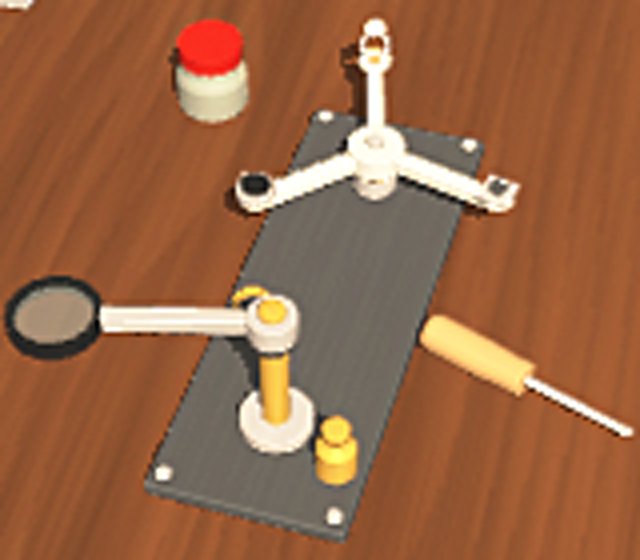

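```bash
cat > m.py <<'E'
from h import *
S=dict(s1=(162,474,12),s2=(335,517,12),s3=(470,146,12),s4=(326,117,12),hub=(376,143,55),post=(272,311,122),lens=(53,317,113),stone=(376,28,76),watch=(256,185,60),pend=(500,187,60))
C=dict(s1=(337,522,12),s2=(504,453,12),s3=(223,124,12),s4=(73,174,12),hub=(195,152,55),post=(376,289,122),lens=(203,418,113),stone=(87,55,76),watch=(146,241,60),pend=(330,127,60))
ps=eyes.camera_params('side');pc=eyes.camera_params('scene')
for k in S:
    a=onz(ps,S[k][0]/4+215-.5,S[k][1]/4+160-.5,S[k][2]);b=onz(pc,C[k][0]/5+225-.5,C[k][1]/5+160-.5,C[k][2])
    print(k,a.round(0),b.round(0))
E
python3 m.py
```

```text
s1 [604. 124.  12.] [601. 120.  12.]
s2 [493. 130.  12.] [491. 127.  12.]
s3 [ 472. -209.   12.] [ 469. -214.   12.]
s4 [ 582. -216.   12.] [ 581. -221.   12.]
hub [ 531. -152.   55.] [ 528. -153.   55.]
post [544.  72. 122.] [547.  70. 122.]
lens [671.  99. 113.] [673.  96. 113.]
stone [ 552. -250.   76.] [ 549. -253.   76.]
watch [600. -88.  60.] [599. -91.  60.]
pend [ 439. -123.   60.] [ 444. -125.   60.]
```

Run:
```python
from h import *
s=robot.read_state();R=cv2.Rodrigues(s['ee_rot'])[0];print(R.round(3),s['clock'])
p=eyes.camera_params('wrist');print(cv2.Rodrigues(p['rotation'])[0].round(3)); print((R.T@(p['origin']-s['position'])).round(1))
d=np.array([580,-156,247.])-s['position'];print(d,(R.T@d).round(0))
pc=eyes.camera_params('scene')
for n,uv in dict(box=(207,163),jar=(213,205),).items(): print(n,onz(pc,*uv,0))
```

```text
[[-0.936 -0.001  0.353]
 [-0.353  0.001 -0.936]
 [ 0.    -1.    -0.001]] 0.15
[[ 0.353  0.889  0.29 ]
 [-0.936  0.336  0.109]
 [-0.001 -0.31   0.951]]
[ -79.8 -124.7    0.7]
[350.68978647 451.86944161  -0.63746603] [-488.    1. -299.]
box [ 587.88631152 -449.65076153    0.        ]
jar [ 671.54070543 -230.03638448    0.        ]
```

```bash
python3 -m jog '[{"linear":[-0.020,0,-0.012],"rot":[0,0,0],"gripper":0},{"linear":[-0.0349,0,-0.0214],"rot":[0,0,0],"gripper":0},{"linear":[-0.0349,0,-0.0214],"rot":[0,0,0],"gripper":0},{"linear":[-0.0349,0,-0.0214],"rot":[0,0,0],"gripper":0},{"linear":[-0.0349,0,-0.0214],"rot":[0,0,0],"gripper":0},{"linear":[-0.0349,0,-0.0214],"rot":[0,0,0],"gripper":0},{"linear":[-0.0349,0,-0.0214],"rot":[0,0,0],"gripper":0},{"linear":[-0.0349,0,-0.0214],"rot":[0,0,0],"gripper":0},{"linear":[-0.0349,0,-0.0214],"rot":[0,0,0],"gripper":0},{"linear":[-0.0349,0,-0.0214],"rot":[0,0,0],"gripper":0},{"linear":[-0.0349,0,-0.0214],"rot":[0,0,0],"gripper":0},{"linear":[-0.0349,0,-0.0214],"rot":[0,0,0],"gripper":0},{"linear":[-0.0349,0,-0.0214],"rot":[0,0,0],"gripper":0},{"linear":[-0.0349,0,-0.0214],"rot":[0,0,0],"gripper":0},{"linear":[-0.014,0,-0.009],"rot":[0,0,0],"gripper":0},{"linear":[0,0,0],"rot":[0,0,0],"gripper":0}]'
python3 - <<'E'
from h import *
s=robot.read_state();print(s)
im,p=snap('wrist','w1.png');print(p)
E
```

```text
clock: 2.15
position: [580.3, -154.5, 248.1]
ee_rot: [-0.372, 2.024, -2.023]
contact_force: [-0.4, -1.1, 0.8]
width: -0.0
{'clock': 2.15, 'qpos': array([ 0.45904554,  0.25445281, -0.32747932,  1.5763212 ,  0.08334025,
        1.32511128, -1.08637918]), 'joint_vel': array([ 0.034964  , -0.01005921,  0.03825277,  0.00880696,  0.00871503,
        0.00257854,  0.01827318]), 'effort': array([ -1.9681862 , -57.95846343,  -4.26233143, -40.58036327,
        -0.17636972,  -0.08657599,  -0.36551887]), 'position': array([ 580.25441436, -154.53045014,  248.13526728]), 'ee_rot': array([-0.37211449,  2.02379297, -2.02304451]), 'contact_force': array([-0.39999381, -1.06962722,  0.80081725]), 'moment': array([-0.01029748,  0.00175449,  0.06685497]), 'width': -0.032149777396480346}
{'vfov': 63.01883614348374, 'cx': 279.254728498248, 'cy': 213.43257960536695, 'origin': array([ 655.10890325, -126.84535448,  372.81900807]), 'rotation': array([-0.27611207,  0.19049741, -1.19665784])}
```

View pics/w1.png

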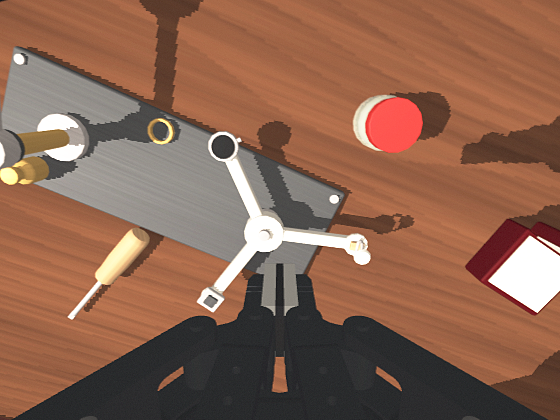

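Run:
```python
from h import *
p=dict(vfov=63.01883614348374,cx=279.254728498248,cy=213.43257960536695,origin=np.array([ 655.10890325, -126.84535448,  372.81900807]),rotation=np.array([-0.27611207,  0.19049741, -1.19665784]))
P={}
for n,u,v,z in [('hub',264,234,55),('watch',223,147,61),('pend',210,299,61),('stone',362,256,76),('s1',20,59,13),('s4',334,199,13),('foot',63,137,16),('blank',161,130,19),('jar',394,124,60),('boxcorner',467,267,0)]:
    P[n]=onz(p,u,v,z);print(n,P[n].round(1))
for n in ['watch','pend','stone']:
    d=P[n]-P['hub'];print(n,np.hypot(*d[:2]),np.degrees(np.arctan2(d[1],d[0])))
d=P['foot']-P['hub'];print(np.hypot(*d[:2]),np.degrees(np.arctan2(d[1],d[0])))
d=P['s1']-P['s4'];print(np.hypot(*d[:2]),np.degrees(np.arctan2(d[1],d[0])))
```

```text
hub [ 532.6 -157.2   55. ]
watch [600.7 -93.3  61. ]
pend [ 446.6 -128.9   61. ]
stone [ 552.7 -249.9   76. ]
s1 [602.7 120.5  13. ]
s4 [ 582.  -218.5   13. ]
foot [544.4  67.4  16. ]
blank [587.4 -25.2  19. ]
jar [ 673.6 -228.4   60. ]
boxcorner [ 558.3 -406.     0. ]
watch 93.425524802637 43.14607267601936
pend 90.55579223990435 161.80742270280487
stone 94.85594932198974 -77.74276256108446
224.89752006992805 86.985391032734
339.56390469815653 86.49610944706994
```

```bash
cat > arc.py <<'E'
from h import *
import sys
# cx cy r phi0(deg or 'now') phi1 n
cx,cy,r,p1,n=map(float,sys.argv[1:6]);n=int(n)
s=robot.read_state();R=cv2.Rodrigues(s['ee_rot'])[0];q=s['position'][:2]
d=q-[cx,cy];p0=np.degrees(np.arctan2(d[1],d[0]));r0=np.hypot(*d)
while p1-p0>300:p1-=360
while p1-p0<-300:p1+=360
print('from',p0,r0,'z',s['position'][2])
for i in range(1,n+1):
    a=np.radians(p0+(p1-p0)*i/n);rr=r0+(r-r0)*min(1,i/3)
    t=np.array([cx+rr*np.cos(a),cy+rr*np.sin(a)]);dd=R.T@np.array([*(t-q),0]);q=t
    print('%.1f %.1f'%(dd[0]*1e3/1e3,dd[2]),end=' | ')
print()
E
python3 -m jog '[{"linear":[0,0.020,0],"rot":[0,0,0],"gripper":0},{"linear":[0,0.035,0],"rot":[0,0,0],"gripper":0},{"linear":[0,0.035,0],"rot":[0,0,0],"gripper":0},{"linear":[0,0.035,0],"rot":[0,0,0],"gripper":0},{"linear":[0,0.033,0],"rot":[0,0,0],"gripper":0},{"linear":[0,0.020,0],"rot":[0,0,0],"gripper":0},{"linear":[0,0.014,0],"rot":[0,0,0],"gripper":0},{"linear":[0,0,0],"rot":[0,0,0],"gripper":0}]'
python3 arc.py 531 -157 52 150 17
```

```text
clock: 3.2
position: [579.8, -156.4, 55.9]
ee_rot: [-0.37, 2.026, -2.025]
contact_force: [0.3, 0.4, 0.1]
width: 0.2
from 0.7017935189509066 48.7569911635709 z 55.945610042474854
-3.1 -7.0 | -2.0 -7.5 | -0.8 -7.9 | 1.5 -7.8 | 2.7 -7.5 | 3.8 -7.0 | 4.8 -6.3 | 5.7 -5.5 | 6.5 -4.6 | 7.1 -3.6 | 7.6 -2.4 | 7.9 -1.2 | 8.0 -0.0 | 7.9 1.2 | 7.6 2.4 | 7.1 3.5 | 6.5 4.6 |
```

```bash
python3 -m jog '[{"linear":[-0.0031,0,-0.007],"rot":[0,0,0],"gripper":0},{"linear":[-0.002,0,-0.0075],"rot":[0,0,0],"gripper":0},{"linear":[-0.0008,0,-0.0079],"rot":[0,0,0],"gripper":0},{"linear":[0.0015,0,-0.0078],"rot":[0,0,0],"gripper":0},{"linear":[0.0027,0,-0.0075],"rot":[0,0,0],"gripper":0},{"linear":[0.0038,0,-0.007],"rot":[0,0,0],"gripper":0},{"linear":[0.0048,0,-0.0063],"rot":[0,0,0],"gripper":0},{"linear":[0.0057,0,-0.0055],"rot":[0,0,0],"gripper":0},{"linear":[0.0065,0,-0.0046],"rot":[0,0,0],"gripper":0}]'
python3 - <<'E'
from h import *
s=robot.read_state();print(s['position'],s['contact_force'])
im,p=snap('wrist','w2.png');print(p)
im,p=snap('side','s2.png');cv2.imwrite('pics/s2.png',cv2.resize(im[150:310,205:395],None,fx=4,fy=3.7,interpolation=2))
E
```

```text
clock: 4.32
position: [540.2, -105.3, 56.3]
ee_rot: [-0.369, 2.025, -2.025]
contact_force: [1.5, -0.0, 0.3]
width: -0.1
[ 540.18761309 -105.33105812   56.332727  ] [ 1.54818073 -0.03643639  0.33745907]
{'vfov': 63.01883614348374, 'cx': 279.254728498248, 'cy': 213.43257960536695, 'origin': array([615.06485474, -77.82338336, 181.04320341]), 'rotation': array([-0.27578406,  0.19035734, -1.19920611])}
```

View pics/w2.png

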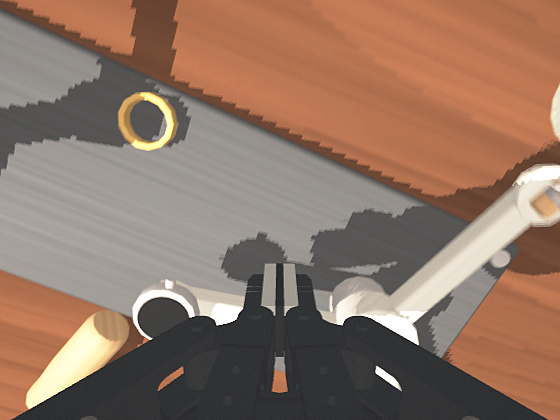

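View pics/s2.png

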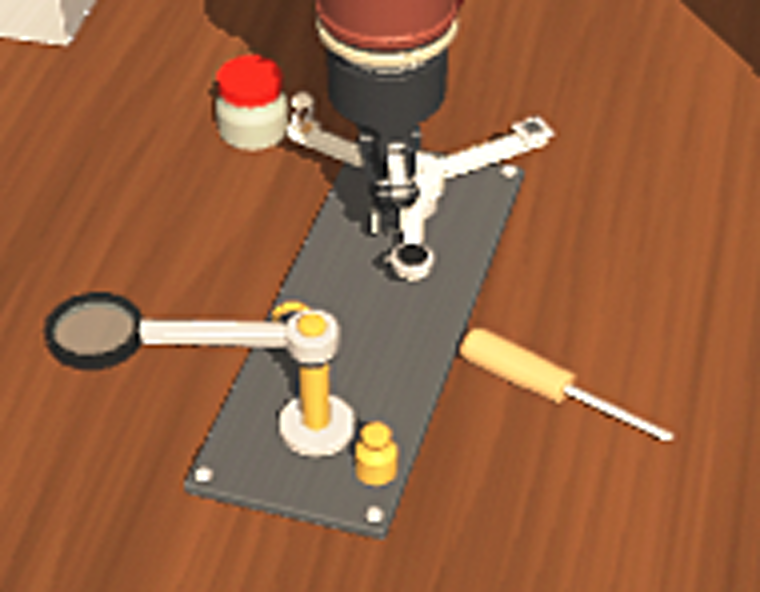

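```bash
python3 - <<'E'
from h import *
p=eyes.camera_params('wrist')
w=onz(p,166,312,61);d=w-[531,-157,0];print(w,np.hypot(d[0],d[1]),np.degrees(np.arctan2(d[1],d[0])))
E
python3 arc.py 531 -157 52 165 10
```

```text
[522.14627164 -63.43777873  61.        ] 93.98019874172141 95.40576271218225
from 80.64743102990374 52.44208665589822 z 56.16326260013404
7.0 -3.2 | 7.4 -2.2 | 7.6 -1.0 | 7.6 -0.1 | 7.6 1.1 | 7.3 2.2 | 6.9 3.2 | 6.4 4.2 | 5.7 5.1 | 4.9 5.9 |
```

```bash
python3 -m jog '[{"linear":[0.007,0,-0.0032],"rot":[0,0,0],"gripper":0},{"linear":[0.0074,0,-0.0022],"rot":[0,0,0],"gripper":0},{"linear":[0.0076,0,-0.001],"rot":[0,0,0],"gripper":0},{"linear":[0.0076,0,-0.0001],"rot":[0,0,0],"gripper":0},{"linear":[0.0076,0,0.0011],"rot":[0,0,0],"gripper":0},{"linear":[0.0073,0,0.0022],"rot":[0,0,0],"gripper":0},{"linear":[0.0069,0,0.0032],"rot":[0,0,0],"gripper":0},{"linear":[0.0064,0,0.0042],"rot":[0,0,0],"gripper":0},{"linear":[0.0057,0,0.0051],"rot":[0,0,0],"gripper":0},{"linear":[0.0049,0,0.0059],"rot":[0,0,0],"gripper":0},{"linear":[0,0,0],"rot":[0,0,0],"gripper":0}]'
python3 - <<'E'
from h import *
s=robot.read_state();print(s['position'],s['contact_force'])
im,p=snap('wrist','w3.png')
im,p=snap('side','s3.png');cv2.imwrite('pics/s3.png',cv2.resize(im[150:310,205:395],None,fx=4,fy=4,interpolation=2)[:600])
E
```

```text
clock: 5.8
position: [481.5, -145.0, 56.1]
ee_rot: [-0.369, 2.026, -2.026]
contact_force: [0.2, -0.6, 0.3]
width: 0.3
[ 481.47177557 -144.99239274   56.12204678] [ 0.17160755 -0.59048359  0.30784419]
```

View pics/w3.png

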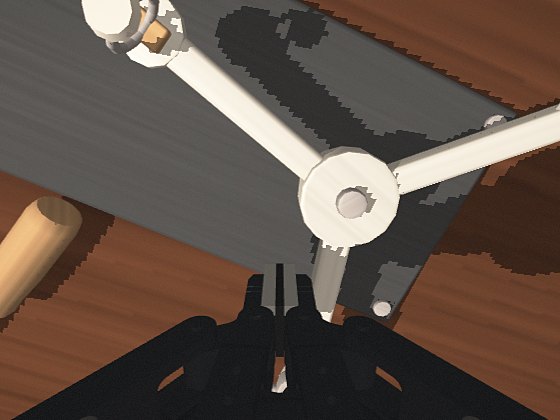

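View pics/s3.png

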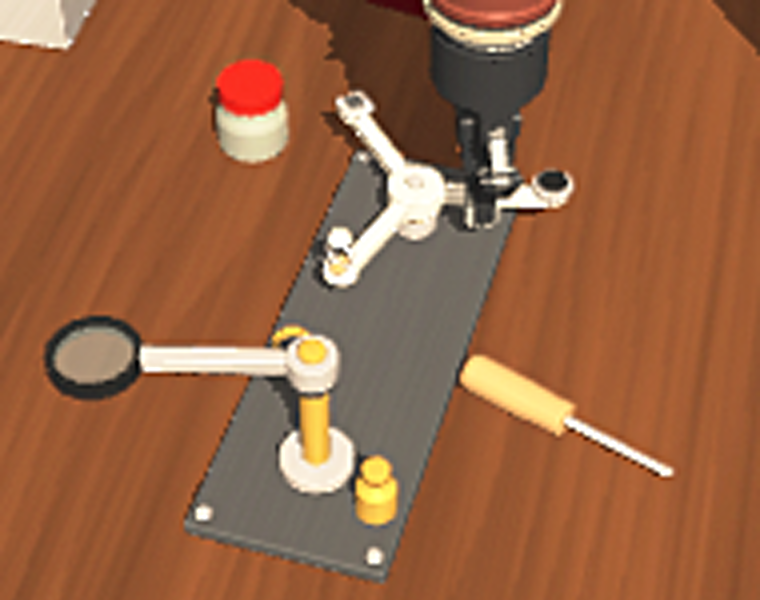

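```bash
python3 - <<'E'
from h import *
p=eyes.camera_params('wrist')
h=onz(p,348,199,55)
f=lambda d:np.degrees(np.arctan2(d[1],d[0]))
# spoke edges (top face) at two stations
a=(onz(p,191,46,52)+onz(p,169,68,52))/2; b=(onz(p,317,158,52)+onz(p,303,177,52))/2
print(h,a,b,f(a-b),f(a-h), f(onz(p,560,116,52)-h)-240)
print(f(onz(p,497,121,13)-onz(p,382,309,13)))
E
python3 arc.py 531 -157 52 180 3
```

```text
[ 532.89721466 -153.70442475   55.        ] [558.23217714 -79.60876643  52.        ] [ 538.53128397 -136.0097956    52.        ] 70.74567929759381 71.12329465991259 -287.43397062429034
-2.8640076870987494
from 165.4053751917777 50.87356965764172 z 56.14440898645133
2.7 3.4 | 2.4 3.7 | 2.1 3.9 |
```

```bash
python3 -m jog '[{"linear":[0.0027,0,0.0034],"rot":[0,0,0],"gripper":0},{"linear":[0.0024,0,0.0037],"rot":[0,0,0],"gripper":0},{"linear":[0.0015,0,0.0028],"rot":[0,0,0],"gripper":0},{"linear":[0.0006,0,0.0011],"rot":[0,0,0],"gripper":0},{"linear":[0,0,0],"rot":[0,0,0],"gripper":0}]'
python3 - <<'E'
from h import *
s=robot.read_state();print(s['position'],s['contact_force'])
im,p=snap('wrist','w4.png')
E
```

```text
clock: 6.52
position: [479.2, -157.0, 56.3]
ee_rot: [-0.369, 2.025, -2.025]
contact_force: [-0.0, 0.5, 0.3]
width: -0.4
[ 479.16616076 -156.96615205   56.31850925] [-0.03611234  0.54258     0.32786013]
```

View pics/w4.png

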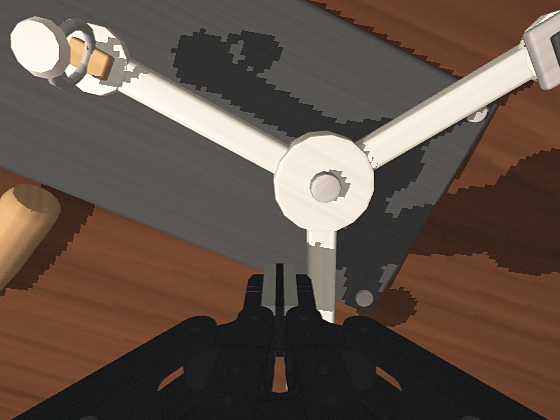

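```bash
python3 - <<'E'
from h import *
p=eyes.camera_params('wrist')
h=onz(p,324,182,55)
f=lambda d:np.degrees(np.arctan2(d[1],d[0]))
a=(onz(p,140,66,52)+onz(p,125,91,52))/2; b=(onz(p,291,145,52)+onz(p,280,168,52))/2
print(h,a,b,f(a-b),f(a-h))
c=(onz(p,519,50,52)+onz(p,530,75,52))/2; d=(onz(p,363,144,52)+onz(p,374,166,52))/2
print(f(c-d)+120,f(c-h)+120)
print('screw',f(onz(p,478,115,13)-onz(p,365,298,13))+90)
# board near edge (robot side), z=12
print('edge',f(onz(p,10,172,12)-onz(p,255,262,12)))
E
python3 arc.py 531 -157 52 185 1
```

```text
[ 533.1259974  -155.30539857   55.        ] [543.02760939 -78.51489283  52.        ] [ 536.48752525 -138.55556225   52.        ] 83.78341974583132 82.65264092059074
82.48721600585858 82.03607935888033
screw 85.87247558437238
edge 88.43200911247293
from 179.9303949988671 51.84827642500004 z 56.31993038142294
1.5 4.3 |
```

```bash
python3 -m jog '[{"linear":[0.0005,0,0.0015],"rot":[0,0,0],"gripper":0},{"linear":[0.0005,0,0.0015],"rot":[0,0,0],"gripper":0},{"linear":[0,0,0],"rot":[0,0,0],"gripper":0},{"linear":[0,0,0],"rot":[0,0,0],"gripper":0}]'
python3 - <<'E'
from h import *
s=robot.read_state();print(s['position'],s['contact_force'])
im,p=snap('wrist','w5.png')
E
```

```text
clock: 7.08
position: [479.3, -160.1, 56.3]
ee_rot: [-0.369, 2.025, -2.025]
contact_force: [1.0, 0.9, -0.3]
width: 0.1
[ 479.31152298 -160.07215137   56.31770839] [ 1.00751849  0.85261072 -0.28080842]
```

View pics/w5.png

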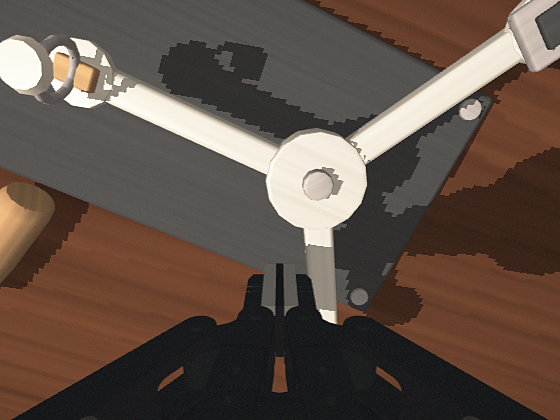

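```bash
python3 -m jog '[{"linear":[0,0,-0.004],"rot":[0,0,0],"gripper":0},{"linear":[0,0,-0.004],"rot":[0,0,0],"gripper":0},{"linear":[0,-0.02,0],"rot":[0,0,0],"gripper":0},{"linear":[0,-0.04,0],"rot":[0,0,0],"gripper":0},{"linear":[0,-0.045,0],"rot":[0,0,0],"gripper":0},{"linear":[0,-0.045,0],"rot":[0,0,0],"gripper":0},{"linear":[0,-0.045,0],"rot":[0,0,0],"gripper":0},{"linear":[-0.015,-0.030,-0.008],"rot":[0,0,0],"gripper":0},{"linear":[-0.03,-0.02,-0.0125],"rot":[0,0,0],"gripper":0},{"linear":[-0.03,-0.01,-0.0125],"rot":[0,0,0],"gripper":0},{"linear":[-0.03,0,-0.0125],"rot":[0,0,0],"gripper":0},{"linear":[-0.02,0,-0.01],"rot":[0,0,0],"gripper":0},{"linear":[0,0,0],"rot":[0,0,0],"gripper":0},{"linear":[0,0,0],"rot":[0,0,0],"gripper":0}]'
python3 - <<'E'
from h import *
s=robot.read_state();print(s['position'],s['contact_force'])
im,p=snap('wrist','w6.png')
E
```

```text
clock: 8.88
position: [573.4, -57.0, 311.2]
ee_rot: [-0.37, 2.025, -2.026]
contact_force: [-1.1, 0.3, -0.6]
width: -0.0
[573.38156608 -57.03173425 311.18602306] [-1.14224231  0.34721903 -0.57842286]
```

View pics/w6.png

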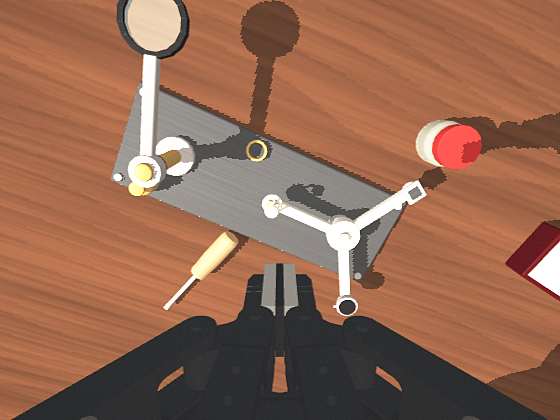

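```bash
python3 -c "
import cv2
a=cv2.imread('pics/w6.png')[0:215,100:300];cv2.imwrite('pics/d1.png',cv2.resize(a,None,fx=2.7,fy=2.7,interpolation=2))
a=cv2.imread('pics/w6.png')[170:320,245:445];cv2.imwrite('pics/d2.png',cv2.resize(a,None,fx=4,fy=4,interpolation=2))"
```

```text
(no output)
```

View pics/d1.png

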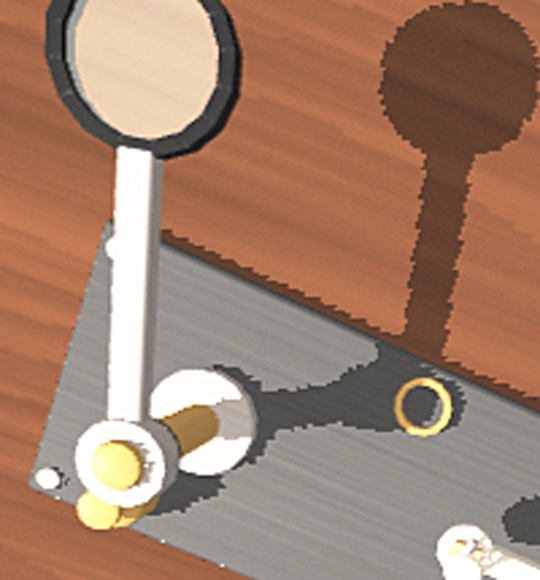

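View pics/d2.png

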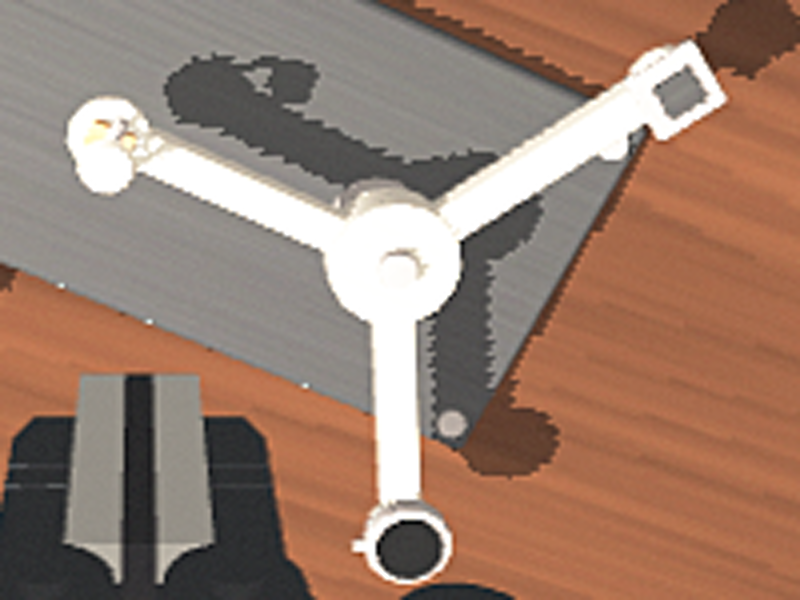

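Run:
```python
from h import *
p=eyes.camera_params('wrist')
D1=lambda x,y:(100+x/2.7-.3,y/2.7-.3); D2=lambda x,y:(245+x/4-.4,170+y/4-.4)
f=lambda d:np.degrees(np.arctan2(d[1],d[0])).round(1)
Z=lambda q,z:onz(p,*q,z)
hub=Z(D2(395,257),55);w=Z(D2(409,545),60);pe=Z(D2(687,88),60);st=Z(D2(105,165),78);pad=Z(D2(112,138),52)
foot=Z(D1(205,422),15);top=Z(D1(117,464),122);lens=Z(D1(143,60),114);bar=Z(D1(140,155),115)
for n in 'hub w pe st pad foot top lens bar'.split(): print(n,eval(n).round(1))
print('ring est',f(w-hub)-120,f(pe-hub)+120,f(st-hub),f(pad-hub),'axis',f(foot-hub),f(top-hub))
print('bar',f(lens-top),f(bar-top),np.hypot(*(lens-top)[:2]))
s=robot.read_state();print(cv2.Rodrigues(s['ee_rot'])[0].T@(np.array([600,115,200])-s['position']))
```

```text
hub [ 534.8 -154.6   55. ]
w [ 448.3 -196.8   60. ]
pe [ 612.3 -209.4   60. ]
st [538.5 -61.6  78. ]
pad [539. -63.  52.]
foot [544.3  66.4  15. ]
top [546.1  66.4 122. ]
lens [670.3  91.2 114. ]
bar [643.7  85.2 115. ]
ring est -273.9 84.7 87.8 87.4 axis 87.6 87.1
bar 11.3 10.9 126.60789608120552
[ -85.65733723  111.19600325 -151.99327072]
```

```bash
python3 -m jog '[{"linear":[-0.008,0,-0.02],"rot":[0,0,0],"gripper":0},{"linear":[-0.0156,0,-0.04],"rot":[0,0,0],"gripper":0},{"linear":[-0.0156,0,-0.04],"rot":[0,0,0],"gripper":0},{"linear":[-0.0156,0,-0.04],"rot":[0,0,0],"gripper":0},{"linear":[-0.008,0,-0.02],"rot":[0,0,0],"gripper":0},{"linear":[0,0.02,0],"rot":[0,0,0],"gripper":0},{"linear":[0,0.04,0],"rot":[0,0,0],"gripper":0},{"linear":[0,0.04,0],"rot":[0,0,0],"gripper":0},{"linear":[0,0,0],"rot":[0,0,0],"gripper":0},{"linear":[0,0,0],"rot":[0,0,0],"gripper":0}]'
python3 - <<'E'
from h import *
s=robot.read_state();print(s['position'],s['contact_force'],s['qpos'])
im,p=snap('wrist','w7.png')
im,p=snap('side','s7.png');cv2.imwrite('pics/s7.png',cv2.resize(im[150:310,205:395],None,fx=4,fy=3.7,interpolation=2))
E
```

```text
clock: 10.18
position: [576.8, 115.1, 213.1]
ee_rot: [-0.367, 2.024, -2.025]
contact_force: [0.3, 0.5, 0.0]
width: -0.2
[576.78365667 115.10775141 213.13917284] [0.34858032 0.51235656 0.00986384] [ 0.16698163  0.27288965 -0.52328365  1.64720504  0.14252344  1.25777279
 -1.59483785]
```

View pics/w7.png

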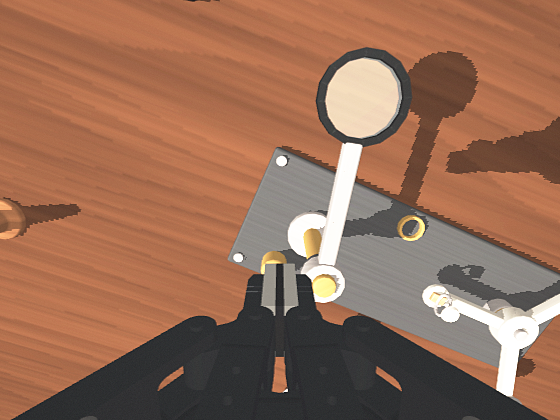

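View pics/s7.png

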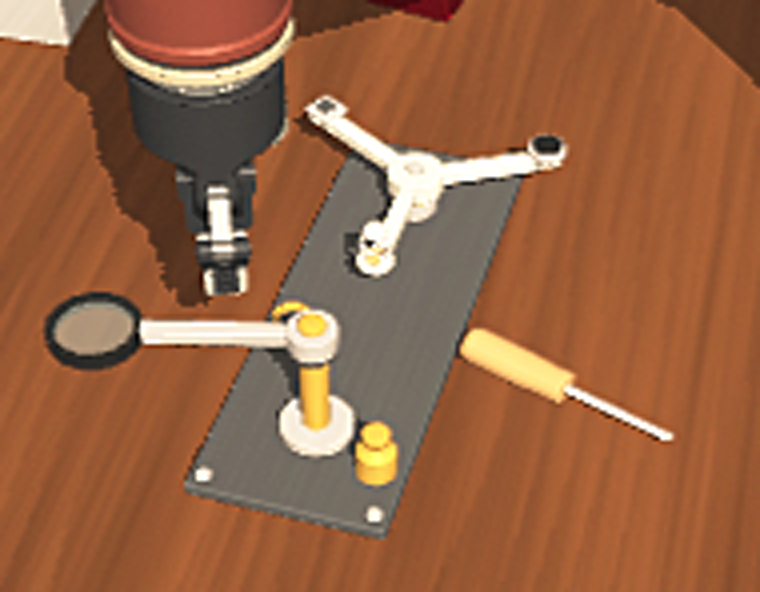

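```bash
python3 -m jog '[{"linear":[0,0.02,0],"rot":[0,0,0],"gripper":0},{"linear":[0,0.03,0],"rot":[0,0,0],"gripper":0},{"linear":[0,0.03,0],"rot":[0,0,0],"gripper":0},{"linear":[0,0.014,0],"rot":[0,0,0],"gripper":0},{"linear":[0,0,0],"rot":[0,0,0],"gripper":0}]'
python3 arc.py 545 67 57 -50 14
```

```text
clock: 10.9
position: [575.7, 115.4, 116.6]
ee_rot: [-0.371, 2.026, -2.025]
contact_force: [-0.3, -0.0, 0.4]
width: -0.4
from 57.622458800100055 57.26737068572606 z 116.56272603369725
-4.1 6.5 | -3.2 7.0 | -2.2 7.3 | -1.3 7.5 | -0.3 7.6 | 0.7 7.6 | 1.7 7.4 | 2.7 7.1 | 3.6 6.7 | 4.5 6.2 | 5.3 5.5 | 6.0 4.8 | 6.6 3.9 | 7.0 3.0 |
```

```bash
python3 -m jog '[{"linear":[-0.0041,0,0.0065],"rot":[0,0,0],"gripper":0},{"linear":[-0.0032,0,0.007],"rot":[0,0,0],"gripper":0},{"linear":[-0.0022,0,0.0073],"rot":[0,0,0],"gripper":0},{"linear":[-0.0013,0,0.0075],"rot":[0,0,0],"gripper":0},{"linear":[-0.0003,0,0.0076],"rot":[0,0,0],"gripper":0},{"linear":[0.0007,0,0.0076],"rot":[0,0,0],"gripper":0},{"linear":[0.0017,0,0.0074],"rot":[0,0,0],"gripper":0},{"linear":[0.0027,0,0.0071],"rot":[0,0,0],"gripper":0},{"linear":[0.0036,0,0.0067],"rot":[0,0,0],"gripper":0},{"linear":[0.0045,0,0.0062],"rot":[0,0,0],"gripper":0},{"linear":[0,0,0],"rot":[0,0,0],"gripper":0}]'
python3 - <<'E'
from h import *
s=robot.read_state();print(s['position'],s['contact_force'])
im,p=snap('side','s8.png');cv2.imwrite('pics/s8.png',cv2.resize(im[150:310,205:395],None,fx=4,fy=3.7,interpolation=2))
im,p=snap('wrist','w8.png')
E
python3 arc.py 545 67 57 -65 6
```

```text
clock: 12.28
position: [599.2, 47.0, 117.4]
ee_rot: [-0.368, 2.025, -2.026]
contact_force: [0.8, 0.3, 0.1]
width: 0.1
[599.17569689  47.01157479 117.39851733] [0.75619833 0.34371133 0.05176822]
from -19.483363622423397 57.56224833122801 z 117.41495345944546
5.4 5.3 | 6.0 4.6 | 6.6 3.7 | 6.9 3.0 | 7.3 2.0 | 7.5 1.1 |
```

View pics/s8.png

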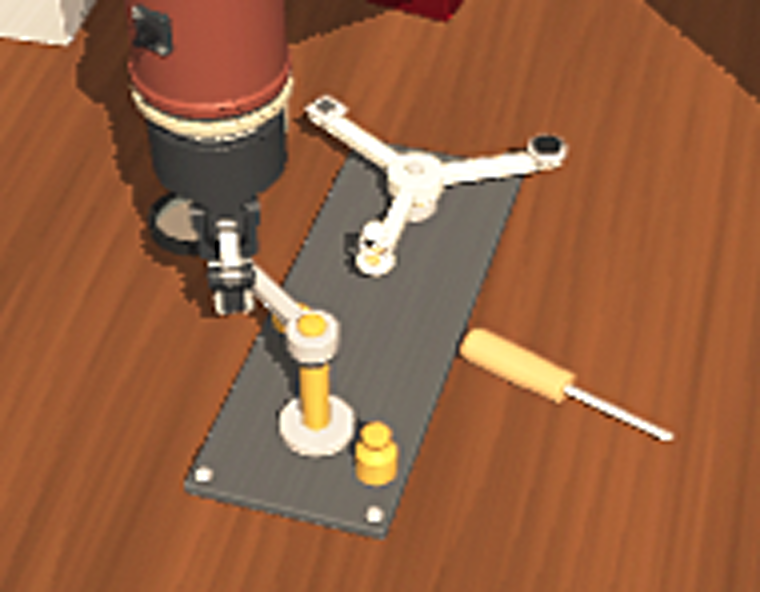

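View pics/w8.png

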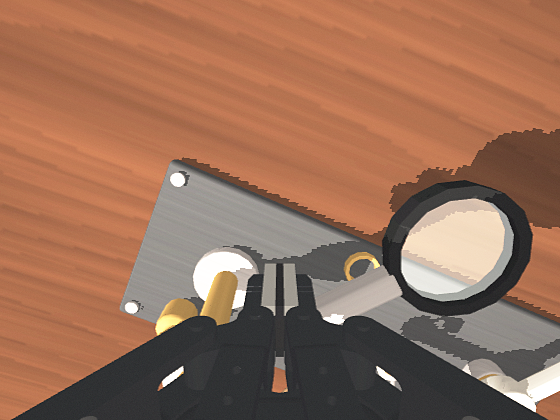

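```bash
python3 -m jog '[{"linear":[0.0054,0,0.0053],"rot":[0,0,0],"gripper":0},{"linear":[0.006,0,0.0046],"rot":[0,0,0],"gripper":0},{"linear":[0.0066,0,0.0037],"rot":[0,0,0],"gripper":0},{"linear":[0.0069,0,0.003],"rot":[0,0,0],"gripper":0},{"linear":[0.005,0,0.0013],"rot":[0,0,0],"gripper":0},{"linear":[0,0,0],"rot":[0,0,0],"gripper":0},{"linear":[0,0,0],"rot":[0,0,0],"gripper":0}]'
python3 - <<'E'
from h import *
s=robot.read_state();print(s['position'],s['contact_force'])
im,p=snap('scene','s9.png');cv2.imwrite('pics/s9.png',cv2.resize(im[150:280,220:380],None,fx=4.5,fy=4.5,interpolation=2))
im,p=snap('wrist','w9.png')
E
python3 arc.py 545 67 57 -65 2
```

```text
clock: 13.25
position: [577.4, 20.7, 117.3]
ee_rot: [-0.369, 2.025, -2.025]
contact_force: [0.6, -0.2, -0.7]
width: -0.0
[577.42831191  20.73334703 117.27747589] [ 0.56934184 -0.15991284 -0.6533534 ]
from -54.77401939794069 56.33101355322344 z 117.2398039392412
4.9 1.3 | 5.0 0.8 |
```

View pics/s9.png

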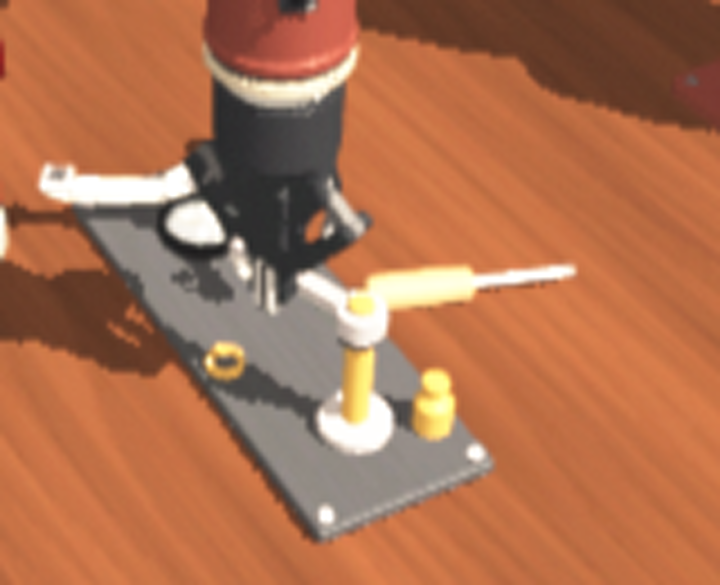

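View pics/w9.png

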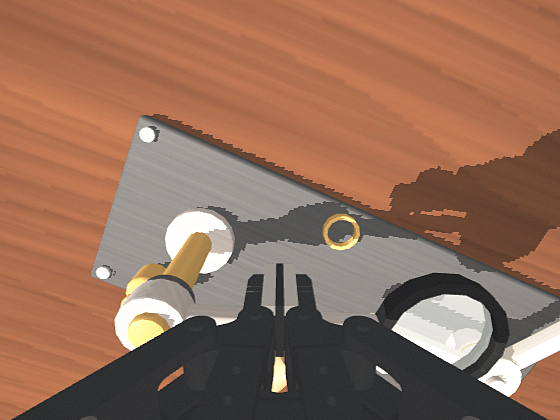

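Run:
```python
from h import *
p=eyes.camera_params('wrist');pc=eyes.camera_params('scene')
f=lambda d:np.degrees(np.arctan2(d[1],d[0])).round(1)
# outline left and right extremes of top rim, upper points
for uv in [(443,330)]:
    l=onz(p,*uv,112);print(l,f(l-[545,67,0]),np.hypot(*(l[:2]-[545,67])))
l=onz(pc,202/4.5+220-.5,224/4.5+150-.5,112);print(l,f(l-[545,67,0]),np.hypot(*(l[:2]-[545,67])))
# bar visible: hub post top and bar near (325,290) & (345,283)
l=onz(pc,322/4.5+220-.5,289/4.5+150-.5,115);print(l,f(l-[545,67,0]))
```

```text
[587.19558304 -54.72943488 112.        ] -70.9 128.83525349544763
[583.43189534 -55.02576144 112.        ] -72.5 127.9347374014596
[554.249305   39.3922632 115.       ] -71.5
```

```bash
python3 arc.py 545 67 57 -72 4; python3 -m jog '[{"linear":[0.0042,0,0.0013],"rot":[0,0,0],"gripper":0},{"linear":[0.0044,0,0.0009],"rot":[0,0,0],"gripper":0},{"linear":[0.0044,0,0.0005],"rot":[0,0,0],"gripper":0},{"linear":[0.0036,0,0],"rot":[0,0,0],"gripper":0},{"linear":[0,0,0],"rot":[0,0,0],"gripper":0},{"linear":[0,0,0],"rot":[0,0,0],"gripper":0}]'
python3 - <<'E'
from h import *
s=robot.read_state();print(s['position'],s['contact_force'])
im,p=snap('scene','s10.png');cv2.imwrite('pics/s10.png',cv2.resize(im[150:280,220:380],None,fx=4.5,fy=4.5,interpolation=2))
im,p=snap('side','t10.png');cv2.imwrite('pics/t10.png',cv2.resize(im[150:300,215:375],None,fx=4,fy=4,interpolation=2))
E
python3 arc.py 545 67 57 -77 2
```

```text
from -54.77401939794069 56.33101355322344 z 117.2398039392412
4.1 1.1 | 4.2 0.8 | 4.3 0.5 | 4.3 -0.0 | 
clock: 14.1
position: [562.7, 12.3, 117.2]
ee_rot: [-0.37, 2.025, -2.026]
contact_force: [0.5, -0.1, -0.5]
width: -0.1
[562.65694455  12.33311514 117.17379539] [ 0.47874544 -0.08979243 -0.53362952]
from -71.95169647317167 57.32036270375806 z 117.14856996153314
2.5 -0.3 | 2.5 -0.4 |
```

View pics/s10.png

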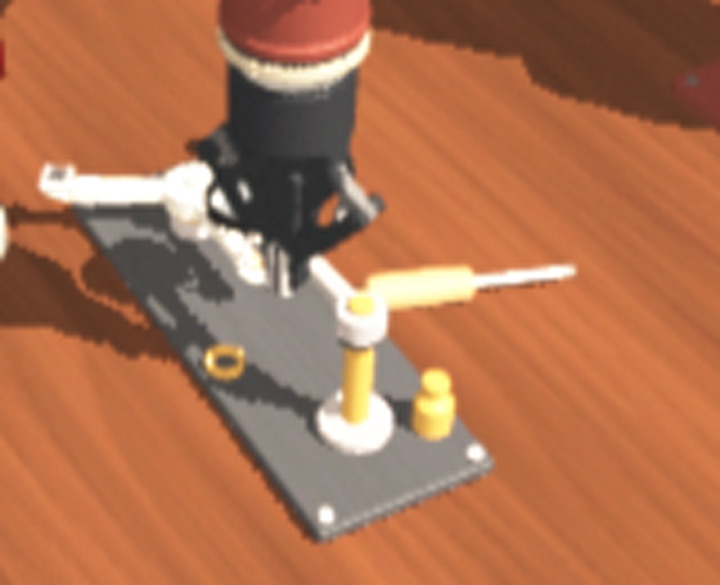

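View pics/t10.png

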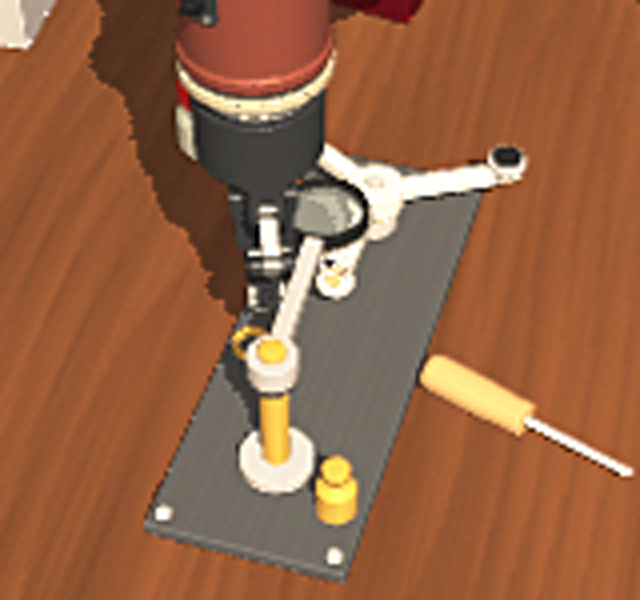

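Run:
```python
from h import *
p=eyes.camera_params('side')
f=lambda d:np.degrees(np.arctan2(d[1],d[0])).round(1)
q=lambda x,y,z:onz(p,x/4+215-.4,y/4+150-.4,z)
a=q(285,332,115);b=q(315,245,115);t=q(272,351,122);l=q(331,213,114)
print(a,b,t,l,f(b-a),f(b-t),f(l-t),np.hypot(*(l-t)[:2]))
```

```text
[541.731678    49.94156255 115.        ] [541.852772   -25.15991697 115.        ] [543.62132605  72.22129995 122.        ] [539.06934374 -56.37274184 114.        ] -89.9 -91.0 -92.0 128.6745822943705
```

```bash
python3 -m jog '[{"linear":[0.0017,0,-0.0002],"rot":[0,0,0],"gripper":0},{"linear":[0,0,0],"rot":[0,0,0],"gripper":0},{"linear":[0,0,0],"rot":[0,0,0],"gripper":0},{"linear":[-0.006,0,0],"rot":[0,0,0],"gripper":0},{"linear":[-0.006,0,0],"rot":[0,0,0],"gripper":0},{"linear":[0,-0.02,0],"rot":[0,0,0],"gripper":0},{"linear":[0,-0.04,0],"rot":[0,0,0],"gripper":0},{"linear":[0,-0.045,0],"rot":[0,0,0],"gripper":0},{"linear":[0,-0.045,0],"rot":[0,0,0],"gripper":0},{"linear":[0,-0.03,0],"rot":[0,0,0],"gripper":0},{"linear":[-0.015,-0.015,0.005],"rot":[0,0,0],"gripper":0},{"linear":[0,0,0],"rot":[0,0,0],"gripper":0},{"linear":[0,0,0],"rot":[0,0,0],"gripper":0}]'
python3 - <<'E'
from h import *
s=robot.read_state();print(s['position'],s['contact_force'])
im,p=snap('wrist','w11.png');cv2.imwrite('pics/w11z.png',cv2.resize(im[110:330,150:450],None,fx=2.6,fy=2.6,interpolation=2))
im,p=snap('side','t11.png');cv2.imwrite('pics/t11.png',cv2.resize(im[150:300,215:375],None,fx=4,fy=4,interpolation=2))
E
```

```text
clock: 15.82
position: [587.7, 17.2, 312.1]
ee_rot: [-0.37, 2.025, -2.025]
contact_force: [0.1, -0.2, -0.3]
width: 0.1
[587.70465103  17.20481909 312.09266038] [ 0.10130368 -0.24844355 -0.34460184]
```

View pics/w11.png

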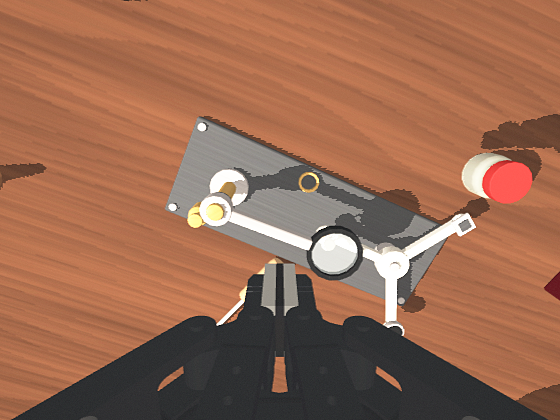

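View pics/t11.png

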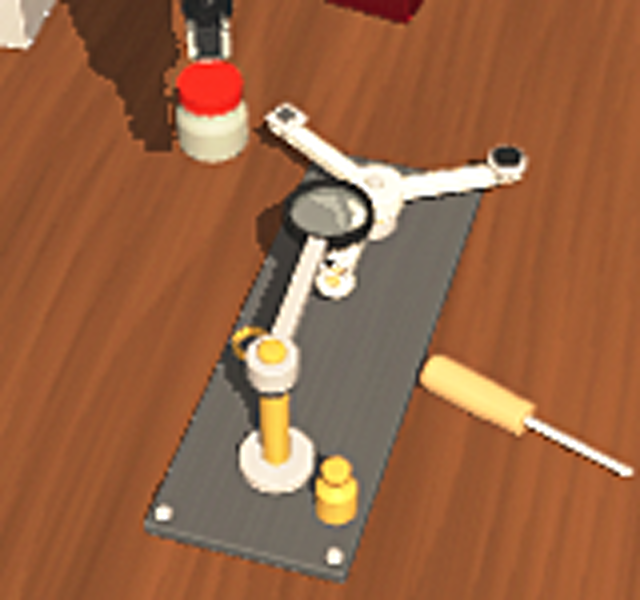

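View pics/w11z.png

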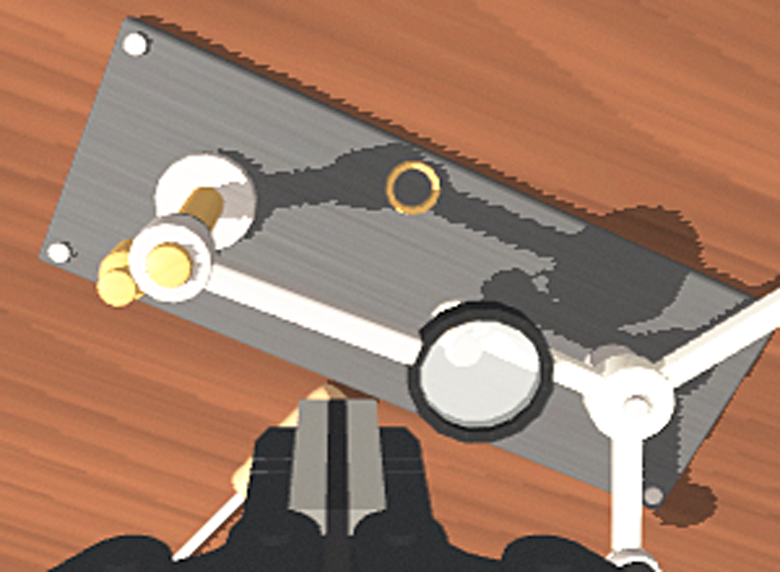

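Run:
```python
from h import *
p=eyes.camera_params('wrist')
f=lambda d:np.degrees(np.arctan2(d[1],d[0])).round(1)
im=cv2.imread('pics/w11.png');g=im.max(2)
m=((g<75)).astype(np.uint8);m[:, :290]=0;m[:215]=0;m[290:]=0;m[:,375:]=0
n,l,st,c=cv2.connectedComponentsWithStats(m);print(st[1:][st[1:,4]>60])
ps=eyes.camera_params('side')
q=lambda x,y,z:onz(ps,x/4+215-.4,y/4+150-.4,z)
l=q(331,213,113);t=q(272,351,122);print('side',l,t,f(l-t))
hub=onz(p,395,263,55);top=onz(p,214.5,211,122);le=onz(p,334,252,113);pe=onz(p,464,225,60);foot=onz(p,229,187,15)
print(hub,top,le,foot,f(le-top),'ring',f(pe-hub)+120,'axis',f(top-hub),f(foot-hub))
```

```text
[[307 225  56  55 817]
 [296 274  17  16 223]]
side [539.31700345 -57.3744795  113.        ] [543.62132605  72.22129995 122.        ] -91.9
[ 536.04068048 -155.27891427   55.        ] [546.5495479   67.49836525 122.        ] [544.32442311 -60.36664881 113.        ] [543.91549641  67.64475016  15.        ] -91.0 ring 85.7 axis 87.3 88.0
```

Run:
```python
from h import *
p=eyes.camera_params('wrist')
print('stone',onz(p,465/2.6+150-.3,345/2.6+110-.3,80),'lens',onz(p,335,252.5,111))
hub=onz(p,395,263,55);
a=(onz(p,579/2.6+150,366/2.6+110,52));
d=a-hub;print(np.degrees(np.arctan2(d[1],d[0])))
```

```text
stone [540.92622425 -60.61560944  80.        ] lens [543.4388414  -62.21409845 111.        ]
82.37072012531871
```

Run:
```python
from h import *
im,p=snap('scene','s12.png');cv2.imwrite('pics/s12.png',cv2.resize(im[170:250,225:335],None,fx=7,fy=7,interpolation=2))
```

```text
(no output)
```

View pics/s12.png

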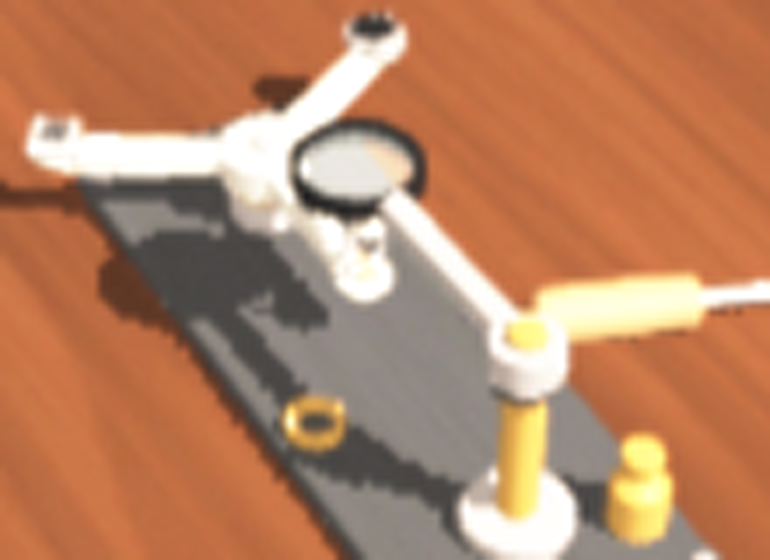

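Run:
```python
from h import *
p=eyes.camera_params('scene')
q=lambda x,y,z:onz(p,x/7+225-.45,y/7+170-.45,z).round(1)
print('lens',q(358,167,111),'pad',q(363,272,52),'hub',q(263,150,55),'post',q(527,333,122),'watch',q(373,27,61),'pend',q(54,130,61))
```

```text
lens [540.8 -61.5 111. ] pad [538.3 -60.1  52. ] hub [ 534.2 -150.8   55. ] post [546.   69.6 122. ] watch [ 446.8 -195.8   61. ] pend [ 610.8 -205.7   61. ]
```

Run:
```python
from h import *
print(robot.read_state()['clock'],robot.sign_off())
```

```text
the job is handed in; nothing more can be done
15.975 None
```

I turned the turntable about 164° counter-clockwise by pushing the watch-case spoke with the shut fingertips, until the ring's spoke pointed at the loupe's post. I then backed off, pushed the loupe's swing bar round clockwise until the lens stood over the ring, and lifted the tool well clear. I handed the job in at 16.0 s; no verdict was reported.

**Ring against the line to the post:**
- After I withdrew from the turntable, the wrist camera put the ring's spoke at 85–88° and the line to the post at 87.1–87.6°.
- The last wrist picture gave 85.7° from the pendant and about 87° from the stone, against 87.3–88.0° for that line, so within about 3 mm at the ring.
- One reading disagreed: an edge of the partly hidden spoke gave 82.4°, or about 8–9 mm off. I did not trust that one.

**Lens against the ring:** the offset was about 3 mm in the wrist camera and also in the scene camera, against the 10 mm allowed.

**Bar angle:** the wrist and side cameras put the bar at −91° to −92°, with about −93° as the ideal. I left it there because the ring's own small offset seems to lie on the same side.

**Other checks:** the wrist force readings I took stayed around 1–2 N, and nothing else looked moved in the pictures. I did not measure the lift of the turntable or the loupe directly; both looked seated in the last pictures.

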